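# Lift the middle seed caddy out of the spring-lidded chest

## Robot

A 6-joint arm with a two-finger parallel gripper is mounted at the origin on the work surface. World frame = base frame: x ahead of the robot, y to its left, z up, the work surface at z = 0. Lengths are in m, angles in rad, forces in N, time in s.
With the tool pointing down it reaches from about 0.3 to 0.875 m from the base axis. Payload 6.4 kg.
Tool frame: the origin (TCP) lies between the finger pads; the fingertips stand 19 mm ahead of it and the grasp point (between the pads) is the TCP (ctrl.tips_ahead is the z of the fingertips in the tool frame, in m); z points along the fingers, y is the line along which they close (so a half turn about z gives the same grasp; the last joint's range is limited). The gripper opens to 85 mm and grips with 20 to 120 N. Pads are 22 mm wide; open, the fingers measure 114 mm over their backs; the gripper's body (76 mm by 85 mm) begins 54 mm behind the grasp point. The pads swing forward as they close: fully open they stand 13 mm farther back than shut.
Start: joints at [-1.343, 0.181, 1.607, -0, 1.354, -0.206], TCP at [0.242, -0.522, 0.25] pointing down, gripper open.
Joint ranges: [-2.99, 2.99], [-0.89, 2.07], [0.3, 2.58], [-1.14, 4.28], [0, 2.63], [-3.12, 3.12]. Speed limits (rad/s): [2.57, 2.57, 3.01, 3.14, 3.14, 3.14].

## Interface

Orientations are given as a unit quaternion [w, x, y, z].
In Python, from bench import readout, vision, ctrl gives the robot as it stands.
- The arm moves only by the tool play_rows, never from a script. Its arguments are lists of equal length, an entry for each row: "xyz": the shift along the tool's x, y, z in mm, a list of three; "rot": the turn, a rotation vector about the tool's x, y, z in rad, a list of three; "grip": the opening, from 0 (shut) to 1 (fully open). In form: {"xyz": [[x, y, z], ...], "rot": [[rx, ry, rz], ...], "grip": [grip, ...]}. A call has exactly 10 rows; each row is the pose to reach, as a shift and turn from the pose commanded when the call began, along the tool's axes at that moment; what a row does not reach only later rows make up. A row lasts 1/8 s, in which the tool goes at most 62.5 mm and 10.7 degrees, less where a joint would pass 70% of its speed; a pose out of reach is approached as far as the arm can. A call with a gripper value outside its range is refused whole. The fingers move at their own pace and stop on an object; the grip force is fixed at half the most. Time passes only in rows, so rows that repeat a pose let the fingers close, or fill a call up. It gives the time, the measured TCP pose, the force, the opening and the grip force at its end, in the units of the state.
- readout.get_obs(): the state, without advancing time (a new reading comes with each control period).
- vision.camera(name): name is "side" or "top" or "wrist"; returns a dict with "color" (400x640x3 uint8, red, green, blue), "depth" (400x640 float32, m along the optical axis (not along the pixel's ray), 0 where there is no reading), "camera_matrix" (3x3 intrinsics, pixels), "extrinsics" (4x4, takes a point from camera to world coordinates); the wrist camera has in their place "hand_eye" (4x4, takes a point from camera to tool coordinates, whose origin is the TCP and whose axes are the flange's). Camera axes: x right, y down, z forward; pixel columns grow to the right and rows downward; lengths in m; the calibration is good to about 2 mm. The wrist camera is an equidistant fisheye: a pixel r from the principal point sees the ray r / f radians off the axis. A picture is of the moment at which its call begins: read the wrist's pose just before it.
- ctrl.hand_in(): hands the job in; it is judged then, once.
The state is a dict: "time_s": time; "q": joint angles; "dq": joint speeds; "joint_efforts": joint torques, N m; "eef_pos": TCP position; "eef_rot": TCP orientation; "wrist_force": force on the tool from outside, world axes, zero at the start; "torque": the same for the moment, N m; "opening": opening from 0.0 (shut) to 1.0 (fully open); "grasp_force": force on a finger pad.
Only numpy, scipy, OpenCV 4.12 (cv2) and the standard library are available. Lean on these libraries where they do the work, as an engineer would, in place of code of your own. Each camera call takes 0.05 s, during which the arm holds its last target. There are 200 camera calls.

## Task

Raise the lid of the seed chest by its loop handle until its springs hold it fully open by themselves, then lift the middle one of the three interlocked caddies straight up out from between its neighbours, leaving those two in the chest. Set it gently upright in the middle of the turntable, let go, then bring the lid back down until the chest is fully shut. Leave the pot, rake, scoop and pruners where they are.

Things in the scene. Friction and masses are not known exactly. Their poses are not given: they have to be found in the camera images.
- chest: open-topped wooden seed chest fixed to the bench, 134 (x) x 206 (y) x 114 mm tall, walls and floor 8 mm; origin at the centre of its underside on the bench. Its x axis points from the handle side (towards the robot) to the hinge side. Inside, three caddies stand in a row along its y axis, the middle one at its centre
- lid (a joint): angle of the chest's lid in rad: 0 shut, 1.65 (95 degrees) fully open at its stop. Aluminium frame with a clear pane, 134 x 206 x 10 mm, 0.6 kg, hinged on the chest's far (+x) rim. Spring hinges carry most of its weight: let go below about 0.77 rad it sinks shut, above that the springs swing it open to the stop and hold it. Damped; never needs more than about 2 N at the handle
- lid_hinge (a point): middle of the lid's hinge line, 67 mm in +x from the chest's centre and 120 mm above the bench; the hinge line runs along the chest's y axis
- lid_bar (a point): middle of the round bar of the lid's loop handle: 12 mm thick, 110 mm long along the chest's y axis, in the plane of the lid, 189 mm from the hinge line and 55 mm beyond the lid's free edge, so it can be pinched from above with a finger either side. 120 mm above the bench when shut; about 308 mm and just behind the hinge line when open. It can turn between the fingers
- caddy_mid (a point): the middle caddy, loose, 0.25 to 0.5 kg, white plastic; point at its centre, half-way up (50 mm above its underside), z up. Body 110 (x) x 60 (y) x 60 mm tall; on top in the middle an upright grip plate 70 mm long (x), 12 mm thick (y), 40 mm tall, so 100 mm tall in all; the grip's middle is 30 mm above this point
- caddy: the same middle caddy, origin at the centre of its underside. A full-height T-shaped key on each y side (100 mm over both keys) sits in the neighbour's slot with 2 mm play, so that it comes out only straight upwards, free after 60 mm; it stands 8 mm above the bench and its underside must rise over 106 mm to clear the chest's rim
- caddy_left_mid (a point): neighbour caddy on the chest's +y side, loose, 0.5 kg, white plastic, 110 x 60 x 60 mm with a 12 mm thick, 40 mm tall grip plate like the middle one's, slotted for the key; point half-way up, 50 mm above its underside, 62 mm from the chest's centre. Its grip plate is 72 mm from the middle one's
- caddy_right_mid (a point): neighbour caddy on the chest's -y side, mirror image of the other
- turntable_top (a point): centre of the top face of a round grey plastic turntable, 220 mm across, 30 mm tall, fixed to the bench; its plate turns freely with light friction
- pot: bystander: small white ceramic pot with a succulent, 76 mm across, 95 mm tall; origin at the centre of its underside
- rake: bystander: steel hand rake lying flat, 225 mm long, 78 mm wide, 32 mm tall; origin under its neck, head towards its +x
- scoop: bystander: yellow plastic scoop lying flat, 200 mm long, 70 mm wide, 40 mm tall; origin under the joint of blade and handle, blade towards its +x
- pruners: bystander: closed pruners with green plastic grips lying flat, 195 mm long, 54 mm wide, 20 mm tall; origin under the pivot, blade towards its +x
Things that resemble listed ones, but are neither listed nor needed, are in the scene too. Of the things that look like the part that bears turntable_top, take the one that is farthest to the robot's right at the start.

How it is judged:
By the outcome, as a careful person would: the job done as asked, in the order asked, and still so for the second after the job is handed in, with the robot touching nothing.
It also fails if it takes over 72 s, if anything falls off the work surface, if the arm or the gripper's body presses on something with over 40 N, if the wrist force passes 120 N, or if a joint passes its speed limit or range.

## Working session

There is one attempt and no reset: what is moved stays moved. The work goes in short steps, Python scripts to look and compute and a tool call to move; the robot and the scene stay as the last step left them, time stands still between calls to the robot, and variables do not carry over. Pictures are saved under pics/ and viewed, at most 10 in all, crops included, and the job is handed in when it is done.

Besides the shell and the picture viewer there is one more tool, called after "Emit:" as a command line: name --argument value ..., lists and objects as JSON in quotes. play_rows: Moves the arm, as the interface text tells. Its arguments: {"type":"object","properties":{"xyz":{"type":"array","items":{"type":"array","items":{"type":"number"}}},"rot":{"type":"array","items":{"type":"array","items":{"type":"number"}}},"grip":{"type":"array","items":{"type":"number"}}},"required":["xyz","rot","grip"]}

```bash
ls; mkdir -p pics; python3 - <<'E'
from bench import readout, vision, ctrl
import cv2,numpy as np
o=readout.get_obs();print({k:np.round(v,3) if not isinstance(v,dict) else v for k,v in o.items()})
for n in ["side","top"]:
    c=vision.camera(n);np.savez(f"{n}0.npz",**c);cv2.imwrite(f"pics/{n}0.png",c["color"][:,:,::-1]);print(n,c["camera_matrix"],c["extrinsics"].round(3))
E
```

```text
pics
{'time_s': np.float64(0.0), 'q': array([-1.343,  0.182,  1.608, -0.   ,  1.354, -0.206]), 'dq': array([ 0.   , -0.001,  0.   ,  0.002,  0.   , -0.   ]), 'joint_efforts': array([ 0.0000e+00, -4.4488e+01, -3.5134e+01, -0.0000e+00,  9.0000e-03,
        0.0000e+00]), 'eef_pos': array([ 0.242, -0.521,  0.249]), 'eef_rot': array([-0.001,  0.977,  0.215, -0.   ]), 'wrist_force': array([-0.471, -0.589,  0.208]), 'torque': array([ 0.008, -0.004, -0.006]), 'grasp_force': np.float64(0.0), 'opening': np.float64(0.995)}
side [[482.18965919   0.         320.60393395]
 [  0.         482.18965919 189.73942581]
 [  0.           0.           1.        ]] [[-0.7   -0.498  0.512 -0.339]
 [-0.714  0.497 -0.493  0.971]
 [-0.009 -0.711 -0.703  1.341]
 [ 0.     0.     0.     1.   ]]
top [[431.18364924   0.         321.2397599 ]
 [  0.         431.18364924 193.79358888]
 [  0.           0.           1.        ]] [[ 2.600e-02 -9.980e-01  5.700e-02  4.630e-01]
 [-1.000e+00 -2.600e-02  2.000e-03  1.060e-01]
 [-1.000e-03 -5.700e-02 -9.980e-01  1.454e+00]
 [ 0.000e+00  0.000e+00  0.000e+00  1.000e+00]]
```

View pics/top0.png

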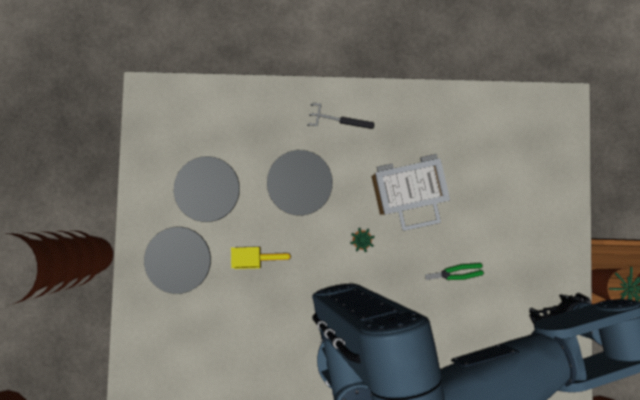

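View pics/side0.png

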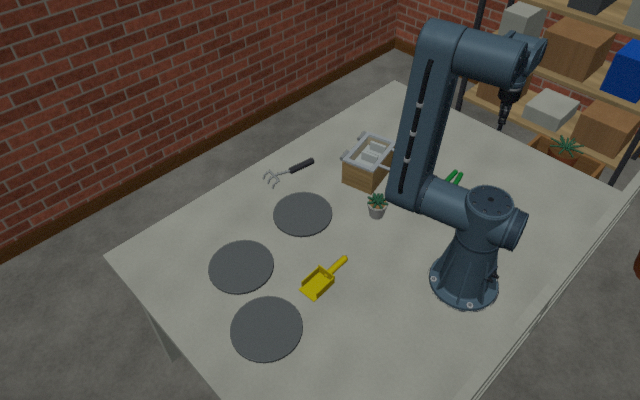

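The top view shows three similar turntables at (300,182), (207,188) and (177,260). The robot's right (-y) is image right, so (300,182) is the one meant. The chest is at about (412,185) with its loop bar near (421,228). The pot is at (362,240), rake (340,118), scoop (260,257) and pruners (455,272).

```bash
cat > h.py <<'E'
import numpy as np,cv2
def cloud(c):
    d=c["depth"];K=c["camera_matrix"];E=c["extrinsics"]
    v,u=np.mgrid[:400,:640];P=np.stack([(u-K[0,2])/K[0,0]*d,(v-K[1,2])/K[1,1]*d,d,np.ones_like(d)],-1)
    W=(P@E.T)[...,:3];W[d==0]=np.nan;return W
E
python3 - <<'E'
from h import *
c=dict(np.load("top0.npz"));W=cloud(c)
for (u,v) in [(300,182),(207,188),(177,260)]:
    r=W[v-40:v+40,u-40:u+40].reshape(-1,3);m=(r[:,2]>.018)&(r[:,2]<.045)
    p=r[m][:,:2].astype(np.float32);cc,rad=cv2.minEnclosingCircle(p);print((u,v),m.sum(),cc,rad,np.median(r[m][:,2]))
r=W[140:240,365:455].reshape(-1,3)
for lo,hi in [(.09,.112),(.112,.13),(.13,.2)]:
    m=(r[:,2]>lo)&(r[:,2]<hi);p=r[m]
    if len(p)>5: print(lo,m.sum(),p.mean(0),cv2.minAreaRect(p[:,:2].astype(np.float32)))
print(W[200:236:2,421].round(3).tolist())
print(W[228,398:446:3].round(3).tolist())
# bench check
print(W[330,200],W[100,450])
for n,(x,y,w,h) in {"pot":(345,222,35,36),"rake":(300,95,80,40)}.items():
    q=W[y:y+h,x:x+w].reshape(-1,3);q=q[q[:,2]>.012];print(n,q.mean(0),q.max(0),q.min(0))
crop=cv2.resize(c["color"][130:240,250:460,::-1],None,fx=3.8,fy=3.8,interpolation=cv2.INTER_CUBIC);cv2.imwrite("pics/crop.png",crop)
E
```

```text
(300, 182) 3388 (0.5823574662208557, 0.18147696554660797) 0.10994940251111984 0.02982853386892481
(207, 188) 3433 (0.527241051197052, 0.5091252326965332) 0.14135514199733734 0.02982333539279236
(177, 260) 3552 (0.33984509110450745, 0.5510483384132385) 0.1445395052433014 0.029853662916730195
0.09 48 [ 0.53966762 -0.07484297  0.10060424] ((0.5529898405075073, -0.08078128099441528), (0.10112078487873077, 0.2930956780910492), 57.925907135009766)
0.112 3295 [ 0.56667967 -0.17450167  0.12315726] ((0.5500227212905884, -0.17877262830734253), (0.21169361472129822, 0.2074764370918274), 13.912708282470703)
0.13 44 [ 0.56034341 -0.17208052  0.13114021] ((0.546634316444397, -0.17817430198192596), (0.19792351126670837, 0.2012835443019867), 15.470709800720215)
[[0.528, -0.201, 0.121], [0.521, -0.2, 0.126], [0.515, -0.2, 0.127], [0.513, -0.228, 0.003], [0.507, -0.23, -0.003], [0.5, -0.23, -0.003], [0.493, -0.23, -0.001], [0.486, -0.23, -0.002], [0.48, -0.229, 0.004], [0.473, -0.229, -0.0], [0.466, -0.23, -0.003], [0.459, -0.229, 0.002], [0.454, -0.2, 0.127], [0.447, -0.201, 0.123], [0.439, -0.23, 0.001], [0.433, -0.229, 0.002], [0.426, -0.23, -0.002], [0.419, -0.231, -0.002]]
[[0.437, -0.152, 0.003], [0.438, -0.163, 0.001], [0.44, -0.149, 0.125], [0.44, -0.159, 0.121], [0.441, -0.166, 0.132], [0.439, -0.203, 0.001], [0.439, -0.213, 0.002], [0.439, -0.223, 0.0], [0.439, -0.233, 0.002], [0.44, -0.244, -0.001], [0.44, -0.253, 0.0], [0.44, -0.264, -0.003], [0.44, -0.272, 0.005], [0.441, -0.283, 0.004], [0.441, -0.292, 0.006], [0.441, -0.304, 0.001]]
[ 0.08218401  0.49954583 -0.00195655] [ 0.87978544 -0.32495808 -0.00495659]
pot [ 0.40003146 -0.02507954  0.07910359] [0.43850703 0.01303725 0.09493833] [ 0.36287107 -0.06313057  0.05472596]
rake [0.79679676 0.04486536 0.02438431] [0.85039014 0.17327816 0.04091424] [ 0.77153395 -0.06316779  0.01206241]
```

View pics/crop.png

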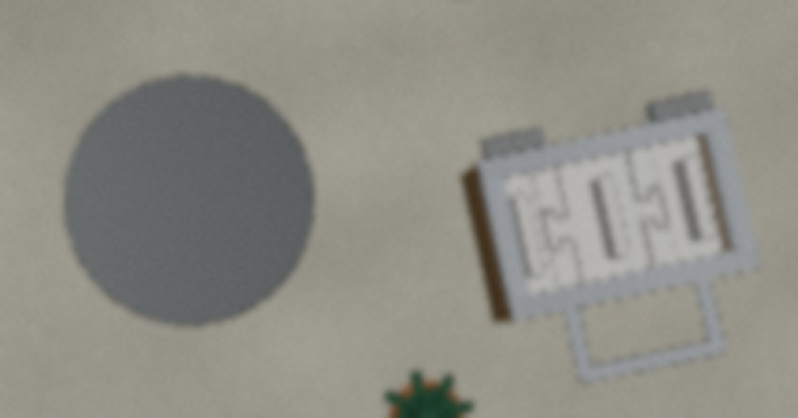

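The crop confirms it: the solid disc at crop (188,200) is the chosen turntable, radius 110 mm at z 0.030. The chest has its loop bar from crop (580,375) to (718,348), so it is yawed about 12–14°. The middle caddy's grip is at crop (605,218). Now I'll fit the chest pose.

```bash
cat >> h.py <<'E'
from scipy.spatial.transform import Rotation as R
def Rz(a): return np.array([[np.cos(a),-np.sin(a)],[np.sin(a),np.cos(a)]])
E
python3 - <<'E'
from h import *
from scipy.optimize import minimize
c=dict(np.load("top0.npz"));K=c["camera_matrix"];Ei=np.linalg.inv(c["extrinsics"])
W=cloud(c);m=np.zeros((400,640));m[130:245,360:460]=((W[...,2]>.105)&(W[...,2]<.15))[130:245,360:460]
lo=np.array([355,125]);S=4
tgt=cv2.resize(m[125:245,355:465].astype(np.float32),None,fx=S,fy=S,interpolation=cv2.INTER_LINEAR)
tgt=cv2.GaussianBlur(tgt,(0,0),3)
rects=[(-67,67,-103,103),(-128,-116,-55,55),(-122,-67,-55,-43),(-122,-67,43,55)]
def ren(p):
    im=np.zeros(tgt.shape,np.float32)
    for a,b,e,f in rects:
        q=np.array([[a,e],[b,e],[b,f],[a,f]])/1000@Rz(p[2]).T+p[:2]
        z=.125 if a==-67 else .124
        P=np.c_[q,np.full(4,z),np.ones(4)]@Ei.T
        uv=np.c_[P[:,0]/P[:,2]*K[0,0]+K[0,2],P[:,1]/P[:,2]*K[1,1]+K[1,2]]
        uv=(uv-lo+.5)*S-.5
        cv2.fillConvexPoly(im,np.round(uv*256).astype(np.int32),1,shift=8)
    return cv2.GaussianBlur(im,(0,0),3)
best=min((minimize(lambda p:((ren(p)-tgt)**2).sum(),[.57,-.175,a],method="Nelder-Mead",options=dict(initial_simplex=np.array([.57,-.175,a])+np.array([[0,0,0],[.01,0,0],[0,.01,0],[0,0,.08]]),xatol=1e-5)) for a in(-.23,.0,.23)),key=lambda r:r.fun)
print(best.x,best.fun,np.degrees(best.x[2]))
x,y,a=best.x
for n,d in dict(bar=(-.122,0),hinge=(.067,0)).items(): print(n,Rz(a)@d+[x,y])
cv2.imwrite("pics/fit.png",np.hstack([tgt,ren(best.x),abs(tgt-ren(best.x))])*255)
E
```

```text
[ 0.5720773  -0.17186291  0.24535302] 3252.9150390625 14.057692670889823
bar [ 0.453731   -0.20149656]
hinge [ 0.63707076 -0.15558869][ WARN:0@0.736] global loadsave.cpp:1063 imwrite_ Unsupported depth image for selected encoder is fallbacked to CV_8U.
```

```bash
cat >> h.py <<'E'
def to(pts,head):
    """pts: world xyz list [m]; head: tool x heading deg, tool down -> xyz mm & rotvec in present tool axes"""
    from bench import readout
    o=readout.get_obs();w,x,y,z=o["eef_rot"];r=R.from_quat([x,y,z,w])
    h=np.radians(head);T=R.from_matrix(np.array([[np.cos(h),np.sin(h),0],[np.sin(h),-np.cos(h),0],[0,0,-1]]))
    print("t",round(o["time_s"],2),"eef",np.round(o["eef_pos"],4),"F",np.round(o["wrist_force"],1),"open",round(o["opening"],3),"gf",round(o["grasp_force"],1))
    print("rot",(r.inv()*T).as_rotvec().round(4))
    for p in pts: print(np.round(r.inv().apply(np.array(p)-o["eef_pos"])*1000,1))
CH=np.array([.5721,-.1719]);YAW=.2454
def ch(x,y,z): return [*(Rz(YAW)@[x,y]+CH),z]
E
python3 -c "
from h import *
to([ch(-.122,0,.25)],104.06)"
```

```text
t 0.1 eef [ 0.2416 -0.5213  0.2495] F [ 0.4  0.2 -0.1] open 0.996 gf 0.0
rot [-1.1000e-03 -1.4000e-03 -1.3823e+00]
[ 3.269e+02 -2.009e+02 -1.000e-01]
```

Emit:
play_rows --xyz '[[40,-25,0],[81,-50,0],[122,-75,0],[163,-100,0],[204,-125,0],[245,-150,0],[286,-175,0],[327,-201,0],[327,-201,0],[327,-201,0]]' --rot '[[0,0,-0.173],[0,0,-0.346],[0,0,-0.519],[0,0,-0.692],[0,0,-0.865],[0,0,-1.038],[0,0,-1.21],[-0.001,-0.001,-1.382],[-0.001,-0.001,-1.382],[-0.001,-0.001,-1.382]]' --grip '[1,1,1,1,1,1,1,1,1,1]'

```text
time_s: 1.35
eef_pos: [0.4536, -0.202, 0.25]
eef_rot: [0.0, 0.616, 0.788, -0.001]
wrist_force: [-0.2, -0.5, -0.0]
opening: 1.003
grasp_force: 0.0
```

```bash
cat >> h.py <<'E'
def wproj(c,o,P):
    w,x,y,z=o["eef_rot"];r=R.from_quat([x,y,z,w]).as_matrix()
    T=np.eye(4);T[:3,:3]=r;T[:3,3]=o["eef_pos"];M=np.linalg.inv(T@c["hand_eye"])
    q=np.c_[np.atleast_2d(P),np.ones(len(np.atleast_2d(P)))]@M.T
    K=c["camera_matrix"];n=np.hypot(q[:,0],q[:,1]);t=np.arctan2(n,q[:,2])
    return np.c_[K[0,0]*t*q[:,0]/n+K[0,2],K[1,1]*t*q[:,1]/n+K[1,2]]
def wcloud(c,o):
    w,x,y,z=o["eef_rot"];r=R.from_quat([x,y,z,w]).as_matrix()
    T=np.eye(4);T[:3,:3]=r;T[:3,3]=o["eef_pos"];T=T@c["hand_eye"]
    K=c["camera_matrix"];v,u=np.mgrid[:400,:640];a=(u-K[0,2])/K[0,0];b=(v-K[1,2])/K[1,1];t=np.hypot(a,b)+1e-9
    d=c["depth"];s=np.tan(t)/t;P=np.stack([a*s*d,b*s*d,d,np.ones_like(d)],-1)@T.T
    P=P[...,:3];P[(d==0)|(t>1.4)]=np.nan;return P
E
python3 - <<'E'
from h import *
from bench import readout,vision
o=readout.get_obs();c=vision.camera("wrist");np.savez("w1.npz",**c)
im=c["color"][:,:,::-1].copy()
for p in [ch(-.122,-.055,.12),ch(-.122,.055,.12),ch(-.122,0,.12),ch(-.067,.103,.125),ch(-.067,-.103,.125),ch(.067,.103,.125),ch(.067,-.103,.125)]:
    u=wproj(c,o,p)[0];print(u.round(1));cv2.circle(im,tuple(int(k) for k in u.round()),3,(0,0,255),1)
cv2.imwrite("pics/w1.png",im);print(c["camera_matrix"],c["hand_eye"].round(3));to([ch(-.122,0,.12)],104.06)
W=wcloud(c,o);q=W.reshape(-1,3);L=(q[:,:2]-CH)@Rz(YAW)
m=(L[:,0]<-.105)&(L[:,0]>-.14)&(abs(L[:,1])<.04)&(q[:,2]>.1)&(q[:,2]<.15)
print(m.sum(),L[m].mean(0),np.percentile(L[m][:,0],[2,98]),np.median(q[m][:,2]),np.percentile(q[m][:,2],90))
if m.sum()>5: print(np.polyfit(L[m][:,1],L[m][:,0],1))
E
```

```text
[317.2 255.2]
[316.9 130.7]
[317.1 196.2]
[385.6  73.2]
[374.4 300.9]
[522.4  89.6]
[494.3 290.8]
[[309.70691629   0.         317.42751448]
 [  0.         309.70691629 199.08459051]
 [  0.           0.           1.        ]] [[-0.001 -0.964 -0.264  0.067]
 [ 1.    -0.001 -0.001  0.001]
 [ 0.001 -0.264  0.964 -0.123]
 [ 0.     0.     0.     1.   ]]
t 1.4 eef [ 0.4535 -0.2026  0.25  ] F [-0.1 -0.3  0.7] open 0.998 gf 0.0
rot [-0.0005  0.0012 -0.0022]
[  1.1   0.6 130. ]
1362 [-0.12365127  0.00143737] [-0.12967499 -0.1178066 ] 0.1242676529418053 0.12563337060530366
[ 0.00032146 -0.12365173]
```

View pics/w1.png

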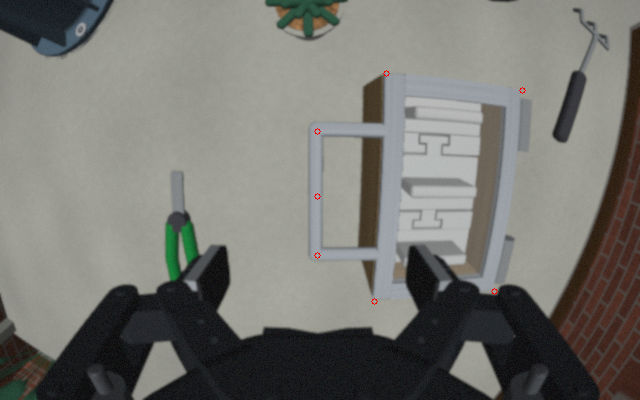

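The wrist view matches the fitted model: bar ends at (317,131) and (317,255), frame corners at (387,73) and (522,90). The bar's offset is within 1.5 mm. I'll descend with the fingers half open so they clear the lid edge, then pinch.

Emit:
play_rows --xyz '[[1,0,30],[1,0,60],[1,0,75],[1,0,75],[1,0,95],[1,0,115],[1,0,130],[1,0,130],[1,0,130],[1,0,130]]' --rot '[[0,0,0],[0,0,0],[0,0,0],[0,0,0],[0,0,0],[0,0,0],[0,0,0],[0,0,0],[0,0,0],[0,0,0]]' --grip '[0.5,0.5,0.5,0.5,0.5,0.5,0.5,0.5,0,0]'

```text
time_s: 2.65
eef_pos: [0.4518, -0.2022, 0.1207]
eef_rot: [-0.001, 0.615, 0.789, -0.003]
wrist_force: [-7.6, -2.4, 5.8]
opening: 0.114
grasp_force: 58.5
```

```bash
python3 -c "
from h import *
t=np.arange(0.1,1.651,.155)
to([ch(.067-.189*np.cos(a),0,.12+.189*np.sin(a)) for a in t],104.06);print(t)"
```

```text
t 2.65 eef [ 0.4518 -0.2022  0.1207] F [-7.6 -2.4  5.8] open 0.114 gf 58.5
rot [-0.0054  0.0021  0.0011]
[  0.1   2.9 -18.2]
[  0.    7.9 -47. ]
[ -0.   17.3 -74.7]
[-1.000e-01  3.090e+01 -1.007e+02]
[  -0.2   48.3 -124.2]
[  -0.3   69.2 -144.8]
[  -0.3   92.9 -161.8]
[  -0.4  119.  -175.1]
[  -0.4  146.9 -184.1]
[  -0.5  175.8 -188.7]
[  -0.5  205.  -188.8]
[0.1   0.255 0.41  0.565 0.72  0.875 1.03  1.185 1.34  1.495 1.65 ]
```

Emit:
play_rows --xyz '[[0,-1.5,-9.4],[0,0,-22.6],[0,2.3,-37.5],[0,7,-55.9],[0,13.4,-73.6],[0,21.6,-90.6],[0,31.5,-106.7],[0,43,-121.8],[0,56,-135.6],[0,70,-148]]' --rot '[[0,0,0],[0,0,0],[0,0,0],[0,0,0],[0,0,0],[0,0,0],[0,0,0],[0,0,0],[0,0,0],[0,0,0]]' --grip '[0,0,0,0,0,0,0,0,0,0]'

```text
time_s: 3.9
eef_pos: [0.519, -0.1857, 0.2722]
eef_rot: [-0.0, 0.616, 0.788, -0.004]
wrist_force: [-18.5, -3.1, 19.4]
opening: 0.11
grasp_force: 58.6
```

```bash
sed -i 's/^CH=.*;/CH=np.array([.5721,-.1719])-.0016*np.array([np.cos(.2454),np.sin(.2454)]);/' h.py; python3 -c "
from h import *
t=[.9,1,1.1,1.2,1.3,1.4,1.5,1.6,1.65]
to([ch(.067-.189*np.cos(a),0,.12+.189*np.sin(a)) for a in t],104.06);print(t)"
```

```text
t 3.9 eef [ 0.519  -0.1857  0.2722] F [-18.5  -3.1  19.4] open 0.11 gf 58.6
rot [-0.0068  0.0042 -0.0014]
[0.5 2.8 4.2]
[ 0.5 18.1 -6.9]
[  0.5  34.4 -16.4]
[  0.5  51.6 -24.3]
[  0.5  69.5 -30.4]
[  0.5  87.9 -34.6]
[  0.5 106.6 -37. ]
[  0.5 125.5 -37.5]
[  0.6 135.  -37.1]
[0.9, 1, 1.1, 1.2, 1.3, 1.4, 1.5, 1.6, 1.65]
```

Emit:
play_rows --xyz '[[-0.5,-2.5,-4],[-0.5,-2.5,-4],[0,7,-8],[0,16,-11],[0,32,-20],[0,49,-28],[0,67,-34],[0,85,-39],[0,103,-41],[0,120,-42]]' --rot '[[0,0,0],[0,0,0],[0,0,0],[0,0,0],[0,0,0],[0,0,0],[0,0,0],[0,0,0],[0,0,0],[0,0,0]]' --grip '[0.3,0.3,0.3,0.3,0.3,0.3,0.3,0.3,0.3,0.3]'

```text
time_s: 5.15
eef_pos: [0.6393, -0.1541, 0.3099]
eef_rot: [0.0, 0.615, 0.788, -0.0]
wrist_force: [1.1, 0.7, -1.2]
opening: 0.297
grasp_force: 0.5
```

```bash
python3 - <<'E'
from h import *
from bench import readout,vision
t=[1.5,1.65]
to([ch(.067-.189*np.cos(a),0,.12+.189*np.sin(a)) for a in t]+[ch(0,0,.45)],104.06)
c=vision.camera("side");cv2.imwrite("pics/s2.png",cv2.resize(c["color"][60:260,250:500,::-1],None,fx=2.5,fy=2.5))
E
```

```text
t 5.15 eef [ 0.6393 -0.1541  0.3099] F [ 1.1  0.7 -1.2] open 0.297 gf 0.5
rot [0.0004 0.0009 0.0001]
[ -0.9 -17.5   1.4]
[-0.9 10.9  1.5]
[  -1.1  -71.1 -140.1]
```

View pics/s2.png

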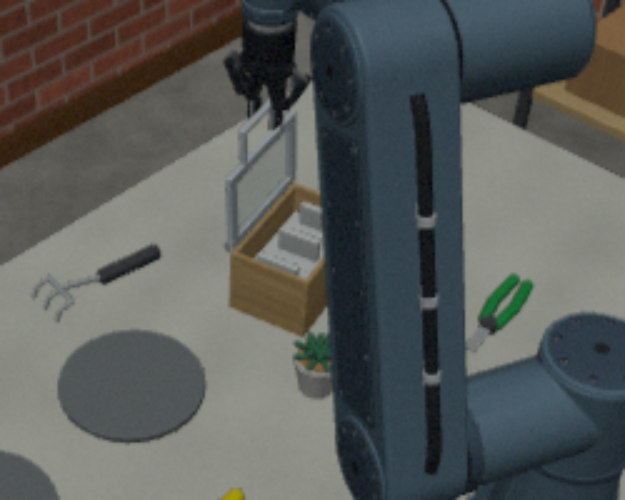

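The side crop shows the lid nearly upright at crop (262,180), with its bar between the fingers at (270,115); the caddies are visible in the chest. Next I'll nudge it to the stop, rise clear and turn for the caddy.

Emit:
play_rows --xyz '[[0,6,0],[0,9,0],[0,9,-30],[0,9,-70],[0,0,-105],[0,-20,-115],[0,-40,-115],[0,-55,-115],[-1,-71,-115],[-1,-71,-115]]' --rot '[[0,0,0],[0,0,0],[0,0,0],[0,0,0],[0,0,0.17],[0,0,0.35],[0,0,0.53],[0,0,0.71],[0,0,0.89],[0,0,1.07]]' --grip '[0.3,0.3,0.3,0.3,0.3,0.3,0.5,0.5,0.5,0.5]'

```text
time_s: 6.45
eef_pos: [0.5681, -0.1733, 0.4258]
eef_rot: [0.001, 0.933, 0.361, -0.0]
wrist_force: [0.8, 0.2, 1.2]
opening: 0.501
grasp_force: 0.0
```

```bash
python3 - <<'E'
from h import *
to([ch(0,0,.25),ch(0,0,.22)],14.06)
E
```

```text
t 6.45 eef [ 0.5681 -0.1733  0.4258] F [0.8 0.2 1.2] open 0.501 gf 0.0
rot [1.80e-03 4.00e-04 4.93e-01]
[  2.6   0.6 175.8]
[  2.7   0.5 205.8]
```

The wrist camera sits on the tool's +x side, so at heading 14° it would be against the lid. I'll use the half-turned grasp, heading 194°, so the camera faces the robot side.

Emit:
play_rows --xyz '[[1,0,0],[2.7,0.5,10],[2.7,0.5,20],[2.7,0.5,30],[2.7,0.5,40],[2.7,0.5,50],[2.7,0.5,60],[2.7,0.5,70],[2.7,0.5,80],[2.7,0.5,80]]' --rot '[[0,0,-0.18],[0,0,-0.36],[0,0,-0.54],[0,0,-0.72],[0,0,-0.9],[0,0,-1.08],[0,0,-1.26],[0,0,-1.44],[0,0,-1.62],[0,0,-1.8]]' --grip '[0.5,0.5,0.5,0.5,0.5,0.5,0.5,0.5,0.5,0.5]'

```text
time_s: 7.7
eef_pos: [0.5708, -0.1714, 0.3443]
eef_rot: [-0.001, 0.291, 0.957, -0.0]
wrist_force: [-0.2, -0.2, 0.2]
opening: 0.499
grasp_force: 0.0
```

```bash
python3 - <<'E'
from h import *
to([ch(0,0,.30)],194.06)
E
```

```text
t 7.7 eef [ 0.5708 -0.1714  0.3443] F [-0.2 -0.2  0.2] open 0.499 gf 0.0
rot [-7.000e-04 -1.400e-03 -8.358e-01]
[-0.3 -0.8 44.3]
```

Emit:
play_rows --xyz '[[0,-1,8],[0,-1,16],[0,-1,26],[0,-1,36],[0,-1,44],[0,-1,44],[0,-1,44],[0,-1,44],[0,-1,44],[0,-1,44]]' --rot '[[0,0,-0.18],[0,0,-0.36],[0,0,-0.54],[0,0,-0.72],[-0.001,-0.001,-0.836],[-0.001,-0.001,-0.836],[-0.001,-0.001,-0.836],[-0.001,-0.001,-0.836],[-0.001,-0.001,-0.836],[-0.001,-0.001,-0.836]]' --grip '[0.5,0.5,0.5,0.5,0.5,0.5,0.5,0.5,0.5,0.5]'

```text
time_s: 8.95
eef_pos: [0.5712, -0.1723, 0.3015]
eef_rot: [0.001, -0.12, 0.993, -0.0]
wrist_force: [-0.1, 1.1, 0.8]
opening: 0.504
grasp_force: 0.0
```

```bash
python3 - <<'E'
from h import *
from bench import readout,vision
o=readout.get_obs();c=vision.camera("wrist");np.savez("w2.npz",**c)
im=c["color"][:,:,::-1].copy()
for k in (-1,0,1):
  for x in (-.035,.035):
    for y in (-.006,.006):
      u=wproj(c,o,ch(x,y+.072*k,.108))[0];cv2.circle(im,tuple(int(j) for j in u.round()),3,(0,0,255),1)
cv2.imwrite("pics/w2.png",im)
W=wcloud(c,o).reshape(-1,3);L=(W[:,:2]-CH)@Rz(YAW)
for k in (-1,0,1):
  m=(abs(L[:,0])<.05)&(abs(L[:,1]-.072*k)<.02)&(W[:,2]>.098)&(W[:,2]<.118)
  if m.sum()>5: print(k,m.sum(),L[m].mean(0),np.percentile(L[m],[3,97],axis=0),np.median(W[m][:,2]))
to([ch(0,0,.088)],194.06)
# lid angle: bar & frame
m=(abs(L[:,1])<.1)&(L[:,0]>.04)&(W[:,2]>.15)
print(m.sum(),L[m].min(0) if m.any() else "")
E
```

```text
-1 769 [-0.00221433 -0.0699969 ] [[-0.03388861 -0.07630035]
 [ 0.03042005 -0.06466032]] 0.10678740011015703
0 716 [-0.00136042  0.00079724] [[-0.03358517 -0.00453846]
 [ 0.0316812   0.00604914]] 0.10710543485569393
1 777 [-0.00113651  0.07154303] [[-0.03303966  0.06626192]
 [ 0.03186294  0.07782768]] 0.10686411318179978
t 9.0 eef [ 0.5712 -0.1723  0.3014] F [-0.1 -0.1 -0.6] open 0.5 gf 0.0
rot [-0.0009  0.0015 -0.0053]
[  0.9   0.4 213.4]
8071 [ 0.06303936 -0.09993561]
```

View pics/w2.png

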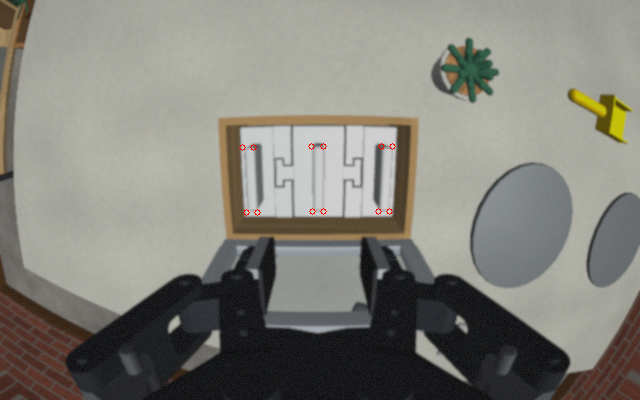

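The wrist view shows the middle grip plate between (318,146) and (318,212), matching the predicted marks within 1 mm. The lid is fully open below the gripper. I'll descend and grip with the tips about 6 mm above the caddy body.

Emit:
play_rows --xyz '[[1,1,40],[1,1,85],[1,1,130],[1,1,165],[1,1,190],[1,1,203],[1,1,208],[1,1,208],[1,1,208],[1,1,208]]' --rot '[[0,0,-0.002],[0,0,-0.005],[0,0,-0.005],[0,0,-0.005],[0,0,-0.005],[0,0,-0.005],[0,0,-0.005],[0,0,-0.005],[0,0,-0.005],[0,0,-0.005]]' --grip '[0.5,0.5,0.5,0.5,0.5,0.5,0.5,0.5,0,0]'

```text
time_s: 10.25
eef_pos: [0.571, -0.1721, 0.0946]
eef_rot: [0.002, -0.122, 0.992, -0.001]
wrist_force: [1.4, -0.5, -2.3]
opening: 0.134
grasp_force: 58.8
```

```bash
python3 - <<'E'
from h import *
to([ch(0,0,.088),ch(0,0,.225)],194.06)
E
```

```text
t 10.25 eef [ 0.571  -0.1721  0.0946] F [ 1.4 -0.5 -2.3] open 0.134 gf 58.8
rot [-0.0023  0.003  -0.0002]
[ 0.5 -0.   6.6]
[ 1.000e-01 -3.000e-01 -1.304e+02]
```

Emit:
play_rows --xyz '[[0,0,-3],[0,0,-8],[0,0,-14],[0,0,-21],[0,0,-29],[0,0,-37],[0,0,-45],[0,0,-53],[0,0,-61],[0,0,-69]]' --rot '[[0,0,0],[0,0,0],[0,0,0],[0,0,0],[0,0,0],[0,0,0],[0,0,0],[0,0,0],[0,0,0],[0,0,0]]' --grip '[0,0,0,0,0,0,0,0,0,0]'

```text
time_s: 11.5
eef_pos: [0.5701, -0.1717, 0.1628]
eef_rot: [0.001, -0.122, 0.992, -0.0]
wrist_force: [0.4, -0.2, -3.9]
opening: 0.13
grasp_force: 58.5
```

```bash
python3 - <<'E'
from h import *
from bench import vision
to([ch(0,0,.235),ch(-.06,0,.235)],194.06)
c=vision.camera("side");cv2.imwrite("pics/s3.png",cv2.resize(c["color"][60:260,250:500,::-1],None,fx=2.5,fy=2.5))
E
```

```text
t 11.5 eef [ 0.5701 -0.1717  0.1628] F [ 0.4 -0.2 -3.9] open 0.13 gf 58.5
rot [-0.0008  0.0013 -0.0002]
[ -0.4  -0.8 -72.2]
[ 59.6  -0.8 -72.3]
```

View pics/s3.png

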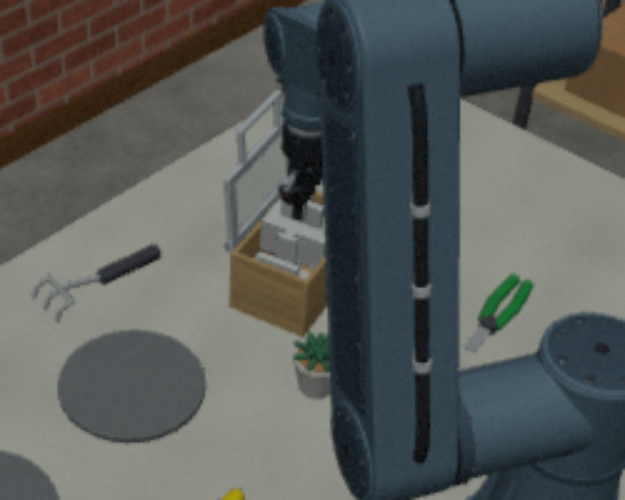

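The side crop shows only the middle caddy rising, at crop (290,225); the neighbour stays in the chest at (275,262). The force matches one caddy. I'll continue up, then step away from the lid.

Emit:
play_rows --xyz '[[0,0,-12],[0,0,-26],[0,0,-42],[0,0,-58],[0,0,-70],[2,0,-74],[12,0,-74],[27,0,-74],[43,0,-74],[55,0,-74]]' --rot '[[0,0,0],[0,0,0],[0,0,0],[0,0,0],[0,0,0],[0,0,0],[0,0,0],[0,0,0],[0,0,0],[0,0,0]]' --grip '[0,0,0,0,0,0,0,0,0,0]'

```text
time_s: 12.8
eef_pos: [0.5152, -0.1853, 0.2359]
eef_rot: [0.0, -0.122, 0.993, -0.0]
wrist_force: [-0.1, 0.6, -3.7]
opening: 0.132
grasp_force: 58.6
```

```bash
python3 - <<'E'
from h import *
to([ch(-.06,.2,.235),[.5824,.1815,.235],[.5824,.1815,.1]],194.06)
E
```

```text
t 12.8 eef [ 0.5152 -0.1853  0.2359] F [-0.1  0.6 -3.7] open 0.132 gf 58.6
rot [-0.0004  0.0008 -0.0008]
[  3.3 199.2   0.8]
[-154.1  339.6    0.9]
[-153.9  339.6  135.9]
```

Emit:
play_rows --xyz '[[0,15,0],[0,45,0],[0,85,0],[0,125,0],[0,165,0],[-20,205,0],[-50,240,0],[-85,275,0],[-115,305,0],[-140,327,0]]' --rot '[[0,0,0],[0,0,0],[0,0,0],[0,0,0],[0,0,0],[0,0,0],[0,0,0],[0,0,0],[0,0,0],[0,0,0]]' --grip '[0,0,0,0,0,0,0,0,0,0]'

```text
time_s: 14.05
eef_pos: [0.5731, 0.1687, 0.2362]
eef_rot: [0.001, -0.123, 0.992, -0.0]
wrist_force: [0.8, -0.2, -4.0]
opening: 0.134
grasp_force: 59.0
```

```bash
python3 - <<'E'
from h import *
from bench import vision,readout
o=readout.get_obs();c=vision.camera("wrist");W=wcloud(c,o).reshape(-1,3)
m=(abs(W[:,2]-.03)<.006)&(np.hypot(W[:,0]-.58,W[:,1]-.18)<.13);p=W[m][:,:2].astype(np.float32)
print(m.sum(),np.median(W[m][:,2]),cv2.minEnclosingCircle(p))
# caddy held: lower body
to([[.5824,.1815,.15],[.5824,.1815,.1166]],194.06)
E
```

```text
10015 0.02939950098049654 ((0.579967200756073, 0.18384768068790436), 0.1098281517624855)
t 14.1 eef [0.5749 0.1714 0.2363] F [-0.3  1.8 -4.1] open 0.13 gf 59.2
rot [0.0018 0.0047 0.0021]
[-9.4  7.8 86.4]
[ -9.2   7.8 119.8]
```

Emit:
play_rows --xyz '[[-3,3,10],[-6,6,25],[-8,8,40],[-8,8,55],[-8,8,68],[-8,8,78],[-8,8,84],[-8,8,84],[-8,8,84],[-8,8,84]]' --rot '[[0,0,0],[0,0,0],[0,0,0],[0,0,0],[0,0,0],[0,0,0],[0,0,0],[0,0,0],[0,0,0],[0,0,0]]' --grip '[0,0,0,0,0,0,0,0,0,0]'

```text
time_s: 15.35
eef_pos: [0.5794, 0.1759, 0.1528]
eef_rot: [0.001, -0.122, 0.992, -0.0]
wrist_force: [-0.3, -0.2, -5.0]
opening: 0.129
grasp_force: 59.2
```

```bash
python3 - <<'E'
from h import *
to([[.581,.1825,.1166]],194.06)
E
```

```text
t 15.35 eef [0.5794 0.1759 0.1528] F [-0.3 -0.2 -5. ] open 0.129 gf 59.2
rot [-0.001   0.0025 -0.0001]
[-3.   6.  36.2]
```

Emit:
play_rows --xyz '[[-2,3,8],[-3,6,16],[-3,6,23],[-3,6,28],[-3,6,31],[-3,6,33],[-3,6,34],[-3,6,35],[-3,6,36],[-3,6,36]]' --rot '[[0,0,0],[0,0,0],[0,0,0],[0,0,0],[0,0,0],[0,0,0],[0,0,0],[0,0,0],[0,0,0],[0,0,0]]' --grip '[0,0,0,0,0,0,0,0,0,0]'

```text
time_s: 16.6
eef_pos: [0.5808, 0.1824, 0.1165]
eef_rot: [0.001, -0.122, 0.992, -0.0]
wrist_force: [0.2, -0.4, -2.6]
opening: 0.13
grasp_force: 59.7
```

```bash
python3 - <<'E'
from h import *
to([[.581,.1825,.1166]],194.06)
E
```

```text
t 16.6 eef [0.5808 0.1824 0.1165] F [ 0.2 -0.4 -2.6] open 0.13 gf 59.7
rot [-0.0009  0.002  -0.0002]
[-0.2  0.  -0.1]
```

Contact is starting: the measured weight has dropped from about 4–5 N to 2.6 N. I'll ease down another 0.7 mm, let go and rise.

Emit:
play_rows --xyz '[[0,0,0.7],[0,0,0.7],[0,0,0.7],[0,0,0.7],[0,0,0.7],[0,0,-10],[0,0,-40],[0,0,-90],[0,0,-145],[0,0,-200]]' --rot '[[0,0,0],[0,0,0],[0,0,0],[0,0,0],[0,0,0],[0,0,0],[0,0,0],[0,0,0],[0,0,0],[0,0,0]]' --grip '[0,0.4,0.4,0.4,0.4,0.4,0.4,0.4,0.4,0.4]'

```text
time_s: 17.85
eef_pos: [0.58, 0.1825, 0.3188]
eef_rot: [0.001, -0.122, 0.992, -0.0]
wrist_force: [1.1, 0.5, 0.3]
opening: 0.403
grasp_force: 0.0
```

```bash
python3 - <<'E'
from h import *
from bench import vision
c=vision.camera("side");cv2.imwrite("pics/s4.png",cv2.resize(c["color"][60:260,220:470,::-1],None,fx=2.5,fy=2.5))
a=1.65
to([ch(.067-.189*np.cos(a),0,.42),ch(.067-.189*np.cos(a),0,.31)],104.06)
E
```

```text
t 17.9 eef [0.583  0.1829 0.3282] F [1.9 0.6 6.7] open 0.399 gf 0.0
rot [0.0098 0.014  1.5708]
[  15.  -341.8  -91.1]
[  16.7 -341.5   18.9]
```

View pics/s4.png

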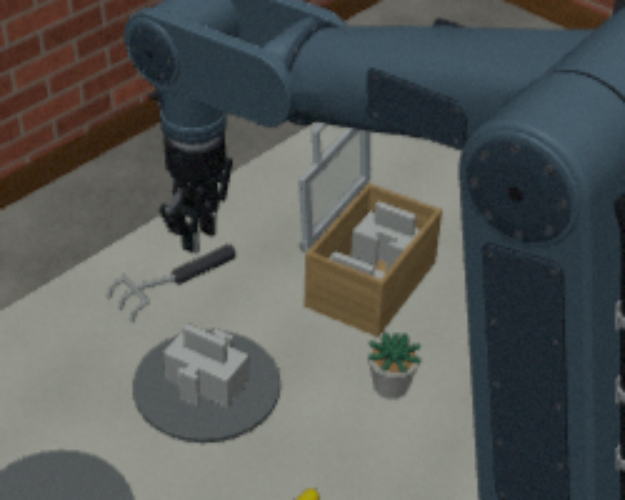

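The side crop shows the caddy upright in the middle of the turntable at crop (205,372). Both neighbours are in the chest and the lid stands open at (340,185). Now back to the lid bar.

Emit:
play_rows --xyz '[[0,0,-40],[0,-10,-80],[3,-50,-105],[6,-95,-105],[8,-140,-105],[10,-185,-105],[12,-230,-105],[14,-275,-105],[15,-315,-105],[15,-342,-105]]' --rot '[[0,0,0],[0,0,0.17],[0,0,0.34],[0,0,0.51],[0,0,0.68],[0,0,0.86],[0,0,1.04],[0,0,1.22],[0,0,1.4],[0,0,1.571]]' --grip '[0.5,0.5,0.5,0.5,0.5,0.5,0.5,0.5,0.5,0.5]'

```text
time_s: 19.15
eef_pos: [0.6485, -0.1549, 0.4217]
eef_rot: [0.001, 0.618, 0.786, 0.0]
wrist_force: [-0.7, 0.4, -0.3]
opening: 0.499
grasp_force: 0.0
```

Emit:
play_rows --xyz '[[0,0,0],[0,0,0],[0,0,0],[0,0,0],[0,0,0],[0,0,0],[0,0,0],[0,0,0],[0,0,0],[0,0,0]]' --rot '[[0,0,0],[0,0,0],[0,0,0],[0,0,0],[0,0,0],[0,0,0],[0,0,0],[0,0,0],[0,0,0],[0,0,0]]' --grip '[0.5,0.5,0.5,0.5,0.5,0.5,0.5,0.5,0.5,0.5]'

```text
time_s: 20.4
eef_pos: [0.6485, -0.1529, 0.4214]
eef_rot: [0.001, 0.615, 0.788, 0.0]
wrist_force: [-0.0, 0.1, 0.5]
opening: 0.497
grasp_force: 0.0
```

```bash
python3 - <<'E'
from h import *
from bench import vision,readout
o=readout.get_obs();c=vision.camera("wrist");W=wcloud(c,o).reshape(-1,3)
L=(W[:,:2]-CH)@Rz(YAW)
m=(abs(L[:,1])<.04)&(W[:,2]>.295)&(W[:,2]<.33)&(abs(L[:,0]-.08)<.05)
print(m.sum(),L[m].mean(0),np.percentile(L[m][:,0],[3,97]),np.percentile(W[m][:,2],[5,95]))
a=1.65
to([ch(.067-.189*np.cos(a),0,.308)],104.06)
cv2.imwrite("pics/w5.png",c["color"][:,:,::-1])
E
```

```text
1416 [0.0821858  0.00220969] [0.07684614 0.08772851] [0.30977736 0.31445696]
t 20.45 eef [ 0.6485 -0.1529  0.4214] F [-0.5  0.2 -0.1] open 0.499 gf 0.0
rot [ 0.0014  0.0008 -0.0004]
[  0.2   1.4 113.4]
```

View pics/w5.png

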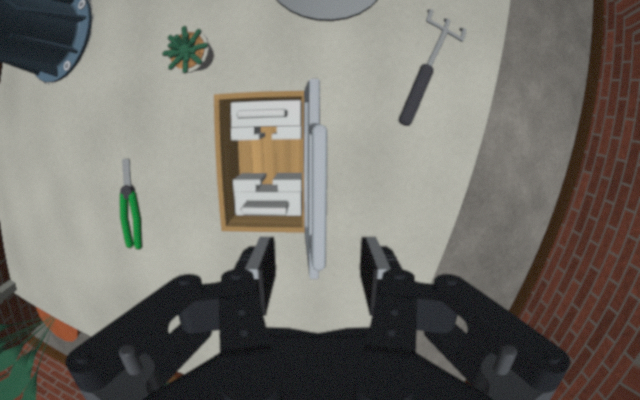

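The view shows the bar along column 320, rows 125–270, centred between the fingers. Local x is 0.082 and the top is 0.314, as they should be at 95° open. Descend around it.

Emit:
play_rows --xyz '[[0,1.5,40],[0,1.5,80],[0,1.5,105],[0,1.5,115],[0,1.5,115],[0,1.5,115],[0,1.5,115],[0,1.5,115],[0,1.5,115],[0,1.5,115]]' --rot '[[0,0,0],[0,0,0],[0,0,0],[0,0,0],[0,0,0],[0,0,0],[0,0,0],[0,0,0],[0,0,0],[0,0,0]]' --grip '[0.5,0.5,0.5,0.5,0.25,0.25,0.25,0.25,0.25,0.25]'

```text
time_s: 21.7
eef_pos: [0.6502, -0.1526, 0.3065]
eef_rot: [0.001, 0.615, 0.788, 0.0]
wrist_force: [0.2, -0.5, 0.2]
opening: 0.253
grasp_force: 0.0
```

```bash
python3 - <<'E'
from h import *
t=np.r_[1.65:.05:-.1]
to([ch(.067-.189*np.cos(a),0,.118+.189*np.sin(a)) for a in t]+[ch(-.122,0,.12)],104.06)
E
```

```text
t 21.7 eef [ 0.6502 -0.1526  0.3065] F [ 0.2 -0.5  0.2] open 0.253 gf 0.0
rot [ 0.0014  0.0009 -0.0004]
[ 0.2 -0.1  0. ]
[  0.2 -19.   -0.5]
[  0.2 -37.8   0.8]
[  0.2 -56.4   4. ]
[  0.2 -74.6   9. ]
[  0.2 -92.2  15.8]
[   0.2 -109.1   24.4]
[   0.2 -125.    34.5]
[   0.2 -139.8   46.3]
[   0.2 -153.4   59.4]
[   0.2 -165.6   73.8]
[   0.2 -176.3   89.4]
[   0.2 -185.4  106. ]
[   0.3 -192.7  123.4]
[   0.3 -198.3  141.4]
[   0.3 -202.1  159.9]
[   0.3 -204.3  186.2]
```

Emit:
play_rows --xyz '[[0,-10,0],[0,-28,0],[0,-47,2],[0,-65,6],[0,-83,12],[0,-101,20],[0,-117,29],[0,-132,40],[0,-147,53],[0,-160,67]]' --rot '[[0,0,0],[0,0,0],[0,0,0],[0,0,0],[0,0,0],[0,0,0],[0,0,0],[0,0,0],[0,0,0],[0,0,0]]' --grip '[0.25,0.25,0.25,0.25,0.25,0.25,0.25,0.25,0.25,0.25]'

```text
time_s: 22.95
eef_pos: [0.4941, -0.1916, 0.2391]
eef_rot: [0.001, 0.615, 0.788, 0.0]
wrist_force: [0.4, 0.9, 0.8]
opening: 0.251
grasp_force: 0.1
```

```bash
python3 - <<'E'
from h import *
from bench import vision,readout
o=readout.get_obs();c=vision.camera("wrist");W=wcloud(c,o).reshape(-1,3)
L=(W[:,:2]-CH)@Rz(YAW)
m=(abs(L[:,1])<.03)&(W[:,2]>.14)&(L[:,0]<.067)&(L[:,0]>-.15)
rr=np.hypot(L[:,0]-.067,W[:,2]-.12);m&=(abs(rr-.189)<.01)
print(m.sum(),L[m].mean(0),np.median(W[m][:,2]),"angle",np.median(np.arctan2(W[m][:,2]-.12,.067-L[m][:,0])))
t=np.r_[.7:.05:-.1]
to([ch(.067-.189*np.cos(a),0,.118+.189*np.sin(a)) for a in t]+[ch(-.122,0,.12)],104.06)
E
```

```text
9315 [-0.05731954  0.00552707] 0.2647682363813332 angle 0.8539489267775497
t 23.0 eef [ 0.4921 -0.1912  0.2368] F [-1.   0.2 -1.6] open 0.249 gf 0.0
rot [-0.0017 -0.0013 -0.0009]
[-0.7  3.1 -3. ]
[-0.7 -8.3 12.1]
[ -0.8 -18.1  28.2]
[ -0.8 -26.3  45.2]
[ -0.8 -32.8  63. ]
[ -0.8 -37.4  81.3]
[ -0.9 -40.2 100. ]
[ -0.9 -41.1 116.8]
```

Emit:
play_rows --xyz '[[0,-2,2],[0,-10,14],[0,-18,28],[0,-26,45],[0,-33,63],[0,-37,81],[0,-40,99],[0,-41,117],[0,-41,117],[0,-41,117]]' --rot '[[0,0,0],[0,0,0],[0,0,0],[0,0,0],[0,0,0],[0,0,0],[0,0,0],[0,0,0],[0,0,0],[0,0,0]]' --grip '[0.25,0.25,0.25,0.25,0.25,0.25,0.25,0.25,0.25,0.25]'

```text
time_s: 24.25
eef_pos: [0.4555, -0.2015, 0.1223]
eef_rot: [0.001, 0.615, 0.788, 0.0]
wrist_force: [1.0, 0.8, 0.2]
opening: 0.249
grasp_force: 0.0
```

```bash
python3 - <<'E'
from h import *
from bench import vision,readout
o=readout.get_obs();c=vision.camera("wrist");W=wcloud(c,o).reshape(-1,3)
L=(W[:,:2]-CH)@Rz(YAW)
for lo,hi in [(-.11,-.075),(-.065,-.05),(.03,.05)]:
  m=(L[:,1]>.02)&(L[:,1]<.095)&(W[:,2]>.1)&(W[:,2]<.3)&(L[:,0]>lo)&(L[:,0]<hi)
  if m.sum()>5: print(lo,m.sum(),np.percentile(W[m][:,2],[5,50,95]).round(4))
to([ch(-.122,0,.12)],104.06)
cv2.imwrite("pics/w6.png",c["color"][:,:,::-1])
E
```

```text
-0.11 2845 [0.1213 0.1246 0.2032]
-0.065 5273 [0.1233 0.1243 0.1253]
0.03 2742 [0.1203 0.1214 0.1245]
t 24.3 eef [ 0.4558 -0.2017  0.1227] F [-0.3 -0.1 -1.5] open 0.251 gf 0.0
rot [ 0.0021  0.0016 -0.0004]
[ 0.7 -3.5  2.7]
```

View pics/w6.png

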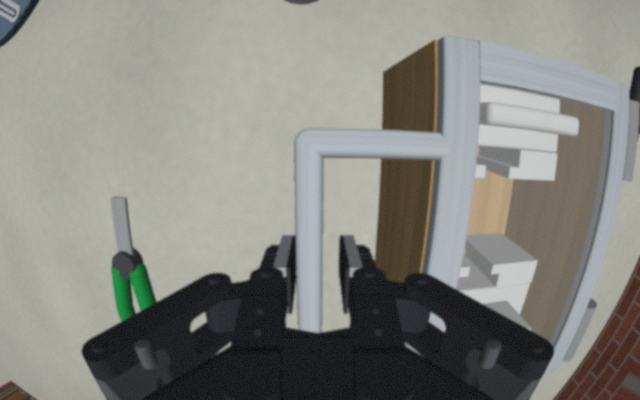

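The view shows the lid frame flat on the chest, free edge at z 0.124 as at the start. The bar at column 310 is loose between the fingers. I'll open a little, rise clear and confirm.

Emit:
play_rows --xyz '[[0,-3,0],[0,-3,0],[0,-3,-5],[0,-3,-25],[0,-3,-55],[0,-3,-95],[0,-3,-140],[0,-3,-160],[0,-3,-160],[0,-3,-160]]' --rot '[[0,0,0],[0,0,0],[0,0,0],[0,0,0],[0,0,0],[0,0,0],[0,0,0],[0,0,0],[0,0,0],[0,0,0]]' --grip '[0.42,0.42,0.42,0.42,0.42,0.42,0.42,0.42,0.42,0.42]'

```text
time_s: 25.55
eef_pos: [0.4518, -0.2017, 0.2811]
eef_rot: [-0.0, 0.615, 0.788, 0.0]
wrist_force: [-0.2, 0.3, -0.5]
opening: 0.42
grasp_force: 0.0
```

```bash
python3 - <<'E'
from h import *
from bench import vision,readout
o=readout.get_obs();c=vision.camera("wrist");W=wcloud(c,o).reshape(-1,3)
L=(W[:,:2]-CH)@Rz(YAW)
for lo,hi in [(-.128,-.118),(-.065,-.05),(.03,.05)]:
  m=(abs(L[:,1])<.05)&(W[:,2]>.1)&(W[:,2]<.2)&(L[:,0]>lo)&(L[:,0]<hi)
  if m.sum()>5: print(lo,m.sum(),np.percentile(W[m][:,2],[5,50,95]).round(4))
c=vision.camera("top");W=cloud(c).reshape(-1,3);d=np.hypot(W[:,0]-.581,W[:,1]-.1825)
for a,b in[(.07,.1),(.12,.145)]:
  m=(d<.1)&(W[:,2]>a)&(W[:,2]<b)
  if m.sum()>5: print("caddy",a,m.sum(),W[m].mean(0),cv2.minAreaRect(W[m][:,:2].astype(np.float32)))
W=cloud(c)
for n,(x,y,w,h) in {"pot":(345,222,35,36),"rake":(300,95,80,40)}.items():
    q=W[y:y+h,x:x+w].reshape(-1,3);q=q[q[:,2]>.012];print(n,q.mean(0))
print(o["eef_pos"])
E
```

```text
-0.128 1094 [0.1213 0.1247 0.1262]
-0.065 1542 [0.1231 0.1243 0.1254]
0.03 1619 [0.1201 0.1213 0.1229]
caddy 0.07 660 [0.58060713 0.1801058  0.08971636] ((0.5814039707183838, 0.18056988716125488), (0.10986129939556122, 0.09981802105903625), 13.428605079650879)
caddy 0.12 88 [0.58084821 0.18029796 0.12888957] ((0.5807172060012817, 0.18040911853313446), (0.06736201792955399, 0.012118406593799591), 14.112557411193848)
pot [ 0.40010523 -0.02519449  0.07899718]
rake [0.79677022 0.04445869 0.02438149]
[ 0.45182839 -0.20170466  0.28105105]
```

The lid is shut and the caddy stands upright within about 2 mm of the turntable centre. The pot and rake have not moved, and the robot is clear of everything.

```bash
python3 -c "
from bench import ctrl
print(ctrl.hand_in())"
```

```text
the job is handed in; nothing more can be done
None
```

The job is handed in at about 26 s of the 72 s allowed: the middle caddy stands upright on the right-most turntable within about 2 mm of its centre, its two neighbours are still in the chest, and the lid is fully shut. The pot and rake measured unmoved, and the scoop and pruners were never touched, though I did not re-measure those two.

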